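# Find the tall square sample bottle in the crate and stand it on the balance

### The job

Pick the tall square bottle out of the crate of mixed bottles, lay it on its side on the black rubber mat and let go of it. Then take it again another way and stand it upright, cap up, gently in the middle of the balance pan. Leave the other bottles and jars in the crate, and do not disturb the beaker and the tube rack on the bench.

Things in the scene. Friction and masses are not known exactly. Their poses are not given: they have to be found in the camera images.
- tall_square: The target, loose: white plastic bottle of square section, round blue screw cap; starts lying in the crate. Body 90 long, 42 x 42 mm; neck 8; cap 32 in diameter, 20 long; 118 mm overall, about 0.16 kg. Origin: middle of the square body on its axis, 45 mm from the base, 73 from the cap top, 21 from each flat side. x runs along the bottle from base to cap; y, z square to the flat sides.
- short_square: Another bottle in the crate, to be left there: same 42 x 42 mm section and blue cap, but its body is only 52 mm long (80 mm overall). Origin: middle of the square body; x runs towards the cap.
- round_bottle: Another bottle in the crate, to be left there: same length (118 mm overall, body 90) and cap as the target, but round, 42 mm in diameter. Origin: middle of the body on its axis; x runs towards the cap.
- jar0: Small round jar standing in the crate, 41 mm in diameter, 34 high. Origin: centre of its underside.
- jar1: Small round jar standing in the crate, the same as jar0. Origin: centre of its underside.
- crate: Grey open plastic crate, fixed on the bench; 240 (its x) x 280 (its y) x 52 mm high outside, walls and floor 5 mm thick. Origin: centre of its underside, on the bench; z up. It stands on the left or on the right of the mat.
- mat: Black rubber mat, fixed on the bench: 200 (its x) x 170 (its y) mm, 4 mm thick. Origin: centre of its underside.
- balance: White laboratory balance, fixed: housing 210 (its x) x 170 (its y) mm, top of the housing 54 mm above the bench; display strip along its -x edge. Origin: centre of its underside. It stands on the side of the mat away from the crate.
- pan (a point): Centre of the top face of the balance's round steel pan: 124 mm in diameter, 10 mm thick, top face 70 mm above the bench. z up; the pan does not move.
- beaker: Bystander, loose: clear glass beaker standing on the bench beyond the mat, 68 mm in diameter, 85 mm high. Origin: centre of its underside.
- tube_rack: Bystander, loose: grey rack with capped tubes on the bench at the far edge, 66 (its x) x 160 (its y) mm, 82 mm high. Origin: centre of its underside.

How it is judged:
By the outcome, as a careful person would: the job done as asked, in the order asked, and still so for the second after the job is handed in, with the robot touching nothing.
It also fails if it takes over 58 s, if anything falls off the work surface, if the arm or the gripper's body presses on something with over 40 N, if the wrist force passes 120 N, or if a joint passes its speed limit or range.

### The arm

A 7-joint arm with a two-finger parallel gripper is mounted at the origin on the work surface. World frame = base frame: x ahead of the robot, y to its left, z up, the work surface at z = 0. Lengths are in m, angles in rad, forces in N, time in s.
With the tool pointing down it reaches from about 0.425 to 0.825 m from the base axis. Payload 3.6 kg.
Tool frame: the origin (TCP) lies where the fingers leave the gripper's body, on its centre line; the fingertips stand 73 mm ahead of it and the grasp point (between the pads) lies 54 mm ahead of it; x points along the fingers, y is the direction in which the jaws open and shut, and the axes are right-handed (so a half turn about x gives the same grasp; the last joint's range is limited). The gripper opens to 85 mm and grips with 20 to 120 N. Pads are 22 mm wide; open, the fingers measure 114 mm over their backs; the gripper's body (76 mm by 85 mm) begins 54 mm behind the grasp point. The pads swing forward as they close: fully open they stand 13 mm farther back than shut.
Start: joints at [-1.278, 0.615, -0.013, 1.423, 0.008, 1.103, -0.04], TCP at [0.204, 0.617, 0.304] pointing down, gripper open.
Joint ranges: [-3.12, 3.12], [-0.3, 2.06], [-1.34, 1.32], [0.26, 2.42], [-1.36, 4.5], [0.01, 1.98], [-2.84, 2.84]. Speed limits (rad/s): [2.79, 2.79, 3.14, 3.14, 3.14, 3.14, 3.14].

### API

Orientations are given as a unit quaternion [x, y, z, w].
In Python, from station import arm, snapshot, camera_info, ticket gives the robot as it stands. Calls block until the motion is done:
- arm.movep(position, orientation): joint-space move of the TCP to a pose.
- arm.line_to(position, velocity=0.15, ori=None): straight line of the TCP; ori=None keeps the orientation; velocity is the mean speed in m/s.
- arm.move_j(angles): joint-space move.
- arm.move_gripper(opening, effort=None): opening from 0.0 (shut) to 1.0 (fully open); effort is the grip in N (None keeps the last); returns when the fingers have stopped.
- arm.pause(seconds).
- arm.ik(position, orientation): joint angles nearest the present ones, or None.
- snapshot(name): name is "scene" or "side" or "wrist"; returns the picture (400x640x3 uint8, blue, green, red); there is no depth.
- camera_info(name): a dict with "fx", "fy", "cx", "cy" (pixels), "dist_coeffs" ([k1, k2, p1, p2, k3] as OpenCV has them; the pictures are not rectified), "R" (3x3) and "t" (3): a world point X has camera coordinates R X + t; the wrist camera has in their place "T_tool_cam" (4x4, takes a point from camera to tool coordinates, whose origin is the TCP and whose axes are the tool frame's). Camera axes: x right, y down, z forward; pixel columns grow to the right and rows downward; lengths in m; the calibration is good to about 2 mm. A picture is of the moment at which its call begins: read the wrist's pose just before it. camera_info takes no time and is no camera call.
A pose or a line that the arm cannot do raises arm.MotionError and nothing moves.
- ticket.finish_job(): hands the job in, once; it reports no verdict.
Readings, each from a call of its own:
- arm.read_time(): time.
- arm.read_joint_positions(): joint angles.
- arm.read_dq(): joint speeds.
- arm.read_effort(): joint torques, N m.
- arm.read_tool_pos(): TCP position.
- arm.read_eef_rot(): TCP orientation.
- arm.read_ft_force(): force on the tool from outside, world axes, zero at the start.
- arm.read_wrist_torque(): the same for the moment, N m.
- arm.read_opening(): opening from 0.0 (shut) to 1.0 (fully open).
Only numpy, scipy, OpenCV 4.12 (cv2) and the standard library are available. Lean on these libraries where they do the work, as an engineer would, in place of code of your own. Each camera call takes 0.05 s, during which the arm holds its last target. There are 200 camera calls.

## Working session

There is one attempt and no reset: what is moved stays moved. The work goes in short steps, each a Python script; the robot and the scene stay as the last script left them, time stands still between calls to the robot, and variables do not carry over. Pictures are saved under pics/ and viewed, about 8 in all and at most 12, crops included, and the job is handed in when it is done.

```bash
mkdir -p pics; ls; python3 - <<'E'
from station import arm, snapshot, camera_info
import cv2,numpy as np
for n in ("scene","side","wrist"):
    cv2.imwrite(f"pics/{n}0.png",snapshot(n)); print(n,camera_info(n))
print(arm.read_tool_pos(),arm.read_eef_rot(),arm.read_time())
a=cv2.imread("pics/scene0.png");b=cv2.imread("pics/side0.png")
E
```

```text
pics
scene {'fx': 475.40152583506625, 'fy': 475.40152583506625, 'cx': 320.52125908912143, 'cy': 213.3273549314367, 'dist_coeffs': array([0.00391564, 0.        , 0.        , 0.        , 0.        ]), 'R': array([[-0.85843295,  0.51290698,  0.00439309],
       [ 0.37031457,  0.62566219, -0.68659591],
       [-0.35490843, -0.58776972, -0.72702597]]), 't': array([ 0.5453562 , -0.17778781,  1.45099766])}
side {'fx': 415.72681540985786, 'fy': 415.72681540985786, 'cx': 318.50527516062743, 'cy': 197.72840271742248, 'dist_coeffs': array([-0.11079243,  0.        ,  0.        ,  0.        ,  0.        ]), 'R': array([[ 0.86643984, -0.49895355,  0.01809311],
       [-0.28820086, -0.52939912, -0.79792032],
       [ 0.40770365,  0.6861355 , -0.60249133]]), 't': array([-0.55087564,  0.26413276,  0.79828776])}
wrist {'fx': 280.42652903863296, 'fy': 280.42652903863296, 'cx': 317.13285240954826, 'cy': 199.5588854542848, 'dist_coeffs': array([0.01456552, 0.        , 0.        , 0.        , 0.        ]), 'T_tool_cam': array([[-7.94970618e-04, -2.92427364e-01,  9.56287407e-01,
        -7.13456400e-02],
       [ 9.99999618e-01, -5.79897082e-04,  6.53979687e-04,
         6.71716382e-04],
       [ 3.63306721e-04,  9.56287562e-01,  2.92427713e-01,
        -7.44455072e-02],
       [ 0.00000000e+00,  0.00000000e+00,  0.00000000e+00,
         1.00000000e+00]])}
[0.2036006  0.61680936 0.30300726] [ 0.11152437  0.69824988 -0.11293656  0.69803636] 0.15
```

View pics/scene0.png

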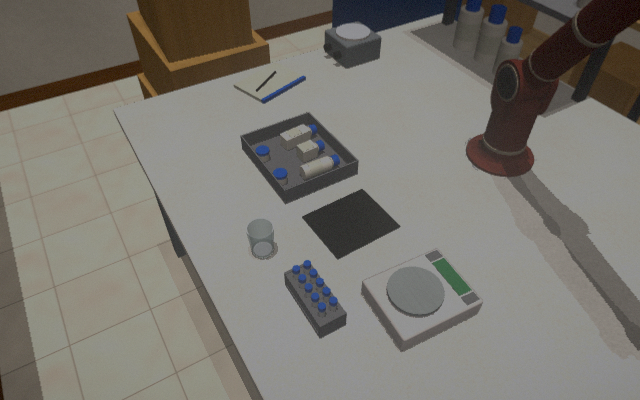

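View pics/side0.png

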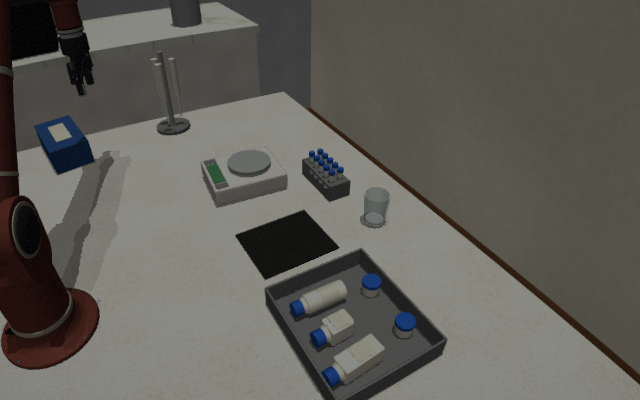

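View pics/wrist0.png

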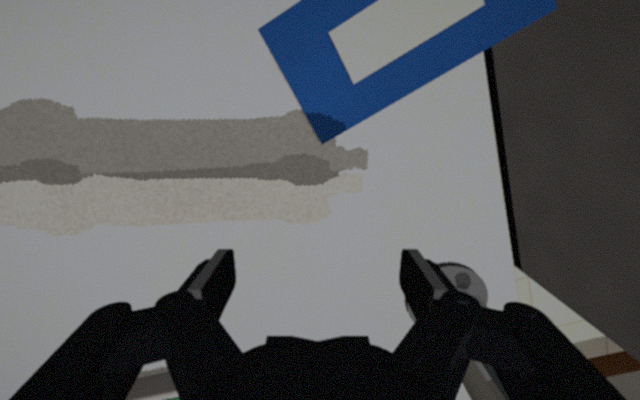

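Scene view: crate at about (300,155) and mat at (350,222). The balance pan is at (415,290). The tall square bottle is at (298,135), cap towards (314,130). In the side view it is at (358,357), cap (333,375). The wrist view shows only bare bench.

```bash
cat > h.py <<'E'
import cv2,numpy as np
from scipy.spatial.transform import Rotation as Rot
from station import arm, snapshot, camera_info, ticket
def cam(n):
    c=camera_info(n); K=np.array([[c['fx'],0,c['cx']],[0,c['fy'],c['cy']],[0,0,1]])
    if n=="wrist":
        T=c['T_tool_cam']; Rt=Rot.from_quat(arm.read_eef_rot()).as_matrix(); p=arm.read_tool_pos()
        Rwc=Rt@T[:3,:3]; o=Rt@T[:3,3]+p
    else: Rwc=c['R'].T; o=-Rwc@c['t']
    return K,c['dist_coeffs'],Rwc,o
def ray(C,uv):
    K,d,R,o=C; q=cv2.undistortPoints(np.array(uv,float).reshape(-1,1,2),K,d).reshape(-1,2)
    return o,(R@np.c_[q,np.ones(len(q))].T).T
def plane(C,uv,z):
    o,d=ray(C,uv); return o+d*((z-o[2])/d[:,2])[:,None]
def tri(C1,u1,C2,u2):
    o1,d1=ray(C1,u1);o2,d2=ray(C2,u2);d1=d1[0];d2=d2[0]
    s=np.linalg.lstsq(np.c_[d1,-d2],o2-o1,rcond=None)[0]; a=o1+s[0]*d1;b=o2+s[1]*d2
    return (a+b)/2,np.linalg.norm(a-b)
def proj(C,X):
    K,d,R,o=C; r=R.T
    return cv2.projectPoints(np.array(X,float).reshape(-1,1,3),cv2.Rodrigues(r)[0],-r@o,K,d)[0].reshape(-1,2)
E
python3 - <<'E'
from h import *
np.set_printoptions(precision=4,suppress=True)
im={n:cv2.imread(f"pics/{n}0.png") for n in("scene","side")};C={n:cam(n) for n in im}
blobs={}
for n in im:
    h=cv2.cvtColor(im[n],cv2.COLOR_BGR2HSV)
    m=cv2.inRange(h,(105,150,70),(130,255,255))
    k,l,s,c=cv2.connectedComponentsWithStats(m)
    blobs[n]=[c[i] for i in range(1,k) if 20<s[i,4]<500]
    print(n,[(c[i].round(1).tolist(),int(s[i,4])) for i in range(1,k) if 20<s[i,4]<500])
for a in blobs['scene']:
  for b in blobs['side']:
    p,e=tri(C['scene'],a,C['side'],b)
    if e<.008 and 0<p[2]<.12: print(a.round(),b.round(),p,e)
mc=plane(C['scene'],[(303,221),(361,190),(399,224),(341,255)],.004);print('mat',mc,mc.mean(0),[np.linalg.norm(mc[i]-mc[i-1]) for i in range(4)])
mc=plane(C['side'],[(236,241),(306,212),(338,244),(270,276)],.004);print('mat side',mc,mc.mean(0))
print('pan',plane(C['scene'],[(415.5,289)],.07),plane(C['side'],[(249,162)],.07))
print('crate top sc',plane(C['scene'],[(241,151),(241,128),(308,113),(357,155)],.052))
print('crate top sd',plane(C['side'],[(265,290),(360,252),(444,337)],.052))
big=cv2.hconcat([cv2.resize(im['scene'][105:205,230:365],None,fx=2.9,fy=2.9*1.3,interpolation=2),cv2.resize(im['side'][245:400,260:450],None,fx=2.1,fy=2.1,interpolation=2)[:377]] if 0 else [cv2.resize(im['scene'][105:205,230:365],(390,289)),cv2.resize(im['side'][245:400,260:450],(354,289))])
cv2.imwrite("pics/crate.png",big)
E
```

```text
scene [([282.5, 87.8], 81), ([312.9, 127.0], 27), ([320.0, 142.9], 28), ([261.8, 149.4], 85), ([334.9, 157.5], 33), ([279.7, 172.4], 101), ([306.8, 262.9], 29), ([295.9, 267.9], 30), ([313.0, 271.6], 32), ([301.8, 276.8], 30), ([319.2, 280.6], 33), ([308.0, 286.0], 31), ([326.0, 290.0], 33), ([314.8, 295.5], 35), ([332.9, 299.6], 37), ([321.4, 305.5], 38)]
side [([318.5, 159.0], 36), ([331.0, 170.5], 22), ([371.4, 280.5], 220), ([297.6, 306.8], 122), ([405.3, 320.2], 285), ([319.3, 335.9], 146), ([331.6, 374.9], 178)]
[313. 127.] [332. 375.] [ 0.4437 -0.3724  0.0344] 0.005261209787109386
[320. 143.] [319. 336.] [ 0.4652 -0.293   0.0344] 0.004943942544688906
[262. 149.] [405. 320.] [ 0.6289 -0.3483  0.0378] 0.000795095430130917
[335. 158.] [298. 307.] [ 0.462  -0.2127  0.0335] 0.0044172414744807
[280. 172.] [371. 281.] [ 0.6307 -0.2317  0.0375] 8.735160718616265e-05
[307. 263.] [331. 171.] [0.7389 0.1134 0.0815] 0.00037300234398817236
[319. 281.] [319. 159.] [0.738  0.1731 0.0857] 0.007427269975560314
[308. 286.] [331. 171.] [0.76   0.1504 0.0534] 0.003963477493814548
[326. 290.] [319. 159.] [0.7406 0.1915 0.0752] 0.006993064134487896
[321. 306.] [319. 159.] [0.7589 0.2129 0.058 ] 0.0029579574876395713
mat [[ 0.6508 -0.0643  0.004 ]
 [ 0.4525 -0.0841  0.004 ]
 [ 0.4391  0.0735  0.004 ]
 [ 0.6259  0.083   0.004 ]] [0.542 0.002 0.004] [np.float64(0.14939987038303448), np.float64(0.19931880814792266), np.float64(0.1581656817385079), np.float64(0.18704769908552518)]
mat side [[ 0.435   0.0561  0.004 ]
 [ 0.6394  0.0731  0.004 ]
 [ 0.6485 -0.0729  0.004 ]
 [ 0.4602 -0.0878  0.004 ]] [ 0.5457 -0.0079  0.004 ]
pan [[0.5675 0.287  0.07  ]] [[0.5659 0.2772 0.07  ]]
crate top sc [[ 0.691  -0.3563  0.052 ]
 [ 0.6453 -0.4575  0.052 ]
 [ 0.4297 -0.4219  0.052 ]
 [ 0.4115 -0.1704  0.052 ]]
crate top sd [[ 0.4195 -0.1582  0.052 ]
 [ 0.6487 -0.1605  0.052 ]
 [ 0.6583 -0.4214  0.052 ]]
```

View pics/crate.png

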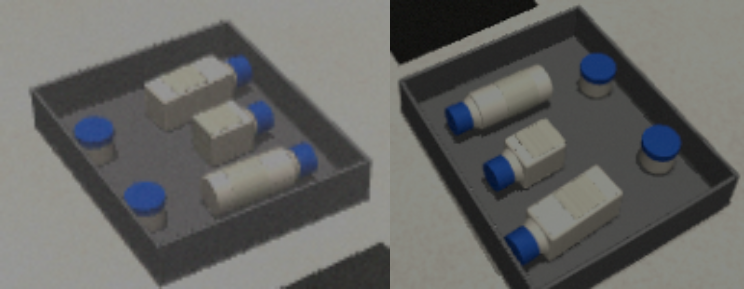

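The crop confirms it: tall square bottle outermost (-y side), cap towards the robot and clear of its neighbours. Next I check reachability of the re-grasp and standing poses.

```bash
cat >> h.py <<'E'
Z=np.array([0,0,1.])
def quat(a,j):
    a=np.array(a,float);a/=np.linalg.norm(a);j=np.array(j,float);j-=a*(a@j);j/=np.linalg.norm(j)
    return Rot.from_matrix(np.c_[a,j,np.cross(a,j)]).as_quat()
def u(deg): r=np.radians(deg);return np.array([np.cos(r),np.sin(r),0])
def pickpose(p,phi,t,s,back=.054):   # grasp point p, cap direction phi, tilt t (deg)
    t=np.radians(t);c=u(phi);a=-np.cos(t)*Z-np.sin(t)*c
    return p-back*a,quat(a,s*np.cross(Z,c)),a
def standpose(p,phi,t,s,back=.054):
    t=np.radians(t);f=u(phi);a=np.cos(t)*f-np.sin(t)*Z
    return p-back*a,quat(a,s*np.cross(Z,f)),a
E
python3 - <<'E'
from h import *
np.set_printoptions(precision=2,suppress=True)
def ok(P,q):
    try: r=arm.ik(P,q)
    except Exception as e: return None
    return r
t0=arm.read_time()
for h in(.04,.25):
  for s in(1,-1):
    r=ok(np.array([.5,-.365,h+.054]),quat(-Z,[0,s,0]));print('crate',h,s,None if r is None else np.array(r))
mat=np.array([.545,-.003,.03]);pan=np.array([.567,.282,.115])
for t in(15,30,40,50):
  for s in(1,-1):
    a=[f for f in range(-180,180,15) if ok(*pickpose(mat,f,t,s)[:2]) is not None]
    b=[f for f in range(-180,180,15) if all(ok(*standpose(pan+Z*d,f,t,s)[:2]) is not None for d in(0,.08))]
    print(t,s,'pick',a,'stand',b)
print(arm.read_time()-t0)
E
```

```text
crate 0.04 1 [ 0.68  0.83 -0.14  1.7   0.18  0.63  2.01]
crate 0.04 -1 [ 0.38  0.85  0.37  1.71 -0.46  0.67 -0.57]
crate 0.25 1 [ 0.22  0.64  0.66  1.53 -0.42  1.12  2.54]
crate 0.25 -1 [ 0.03  0.8   1.12  1.54 -0.74  1.28 -0.32]
15 1 pick [-180, -165, -150, -135, -120, -105, -90, -75, -60, -45, -30, -15, 0, 15, 30, 45, 60, 75, 90, 105, 120, 135, 150, 165] stand [-90, -75, -60, -45, -30, -15, 0, 15, 45, 60, 75, 90, 105, 120, 135, 150]
15 -1 pick [-180, -165, -150, -135, -120, -105, -90, -75, -60, -45, -30, -15, 0, 15, 30, 45, 60, 75, 90, 105, 120, 135, 150, 165] stand [-90, -75, -60, -45, -30, -15, 0, 15, 45, 60, 75, 90, 105, 120, 135, 150]
30 1 pick [-180, -165, -150, -135, -120, -105, -90, -75, -60, -45, -30, -15, 0, 15, 30, 45, 60, 75, 90, 105, 120, 135, 150, 165] stand [-105, -90, -75, -60, -45, -30, -15, 0, 15, 30, 45, 60, 75, 90, 105, 120, 135, 150, 165]
30 -1 pick [-180, -165, -150, -135, -120, -105, -90, -75, -60, -45, -30, -15, 0, 15, 30, 45, 60, 75, 90, 105, 120, 135, 150, 165] stand [-105, -90, -75, -60, -45, -30, -15, 0, 15, 30, 45, 60, 75, 90, 105, 120, 135, 150, 165]
40
[... 225 characters left out ...]
-1 pick [-165, -150, -135, -120, -105, -90, -75, -60, -45, -30, -15, 0, 15, 30, 45, 60, 75, 90, 105, 120, 135, 150, 165] stand [-120, -105, -90, -75, -60, -45, -30, -15, 0, 15, 30, 45, 60, 75, 90, 105, 120, 135, 150, 165]
50 1 pick [-150, -135, -120, -105, -90, -75, -60, -45, -30, -15, 0, 15, 30, 45, 60, 75, 90, 105, 120, 135, 150] stand [-180, -165, -150, -135, -120, -105, -90, -75, -60, -45, -30, -15, 0, 15, 30, 45, 60, 75, 90, 105, 120, 135, 150, 165]
50 -1 pick [-150, -135, -120, -105, -90, -75, -60, -45, -30, -15, 0, 15, 30, 45, 60, 75, 90, 105, 120, 135, 150] stand [-180, -165, -150, -135, -120, -105, -90, -75, -60, -45, -30, -15, 0, 15, 30, 45, 60, 75, 90, 105, 120, 135, 150, 165]
0.0
```

```bash
python3 - <<'E'
from h import *
np.set_printoptions(precision=3,suppress=True)
t0=arm.read_time()
arm.movep([.53,-.365,.25],quat(-Z,[0,-1,0]))
print(arm.read_time()-t0,np.array(arm.read_joint_positions()),arm.read_tool_pos(),arm.read_ft_force())
K=cam("wrist");im=snapshot("wrist");cv2.imwrite("pics/w1.png",im)
np.save("w1.npy",np.array([*arm.read_tool_pos(),*arm.read_eef_rot()]))
for X in([.444,-.372,.03],[.55,-.36,.047],[.465,-.293,.03]): print(proj(K,X))
E
```

```text
3.6083000000000003 [ 0.103  0.808  0.892  1.528 -0.671  1.134 -0.433] [ 0.531 -0.364  0.25 ] [-0.309  0.073 -0.506]
[[324.612 259.357]]
[[313.905 172.434]]
[[255.437 242.775]]
```

View pics/w1.png

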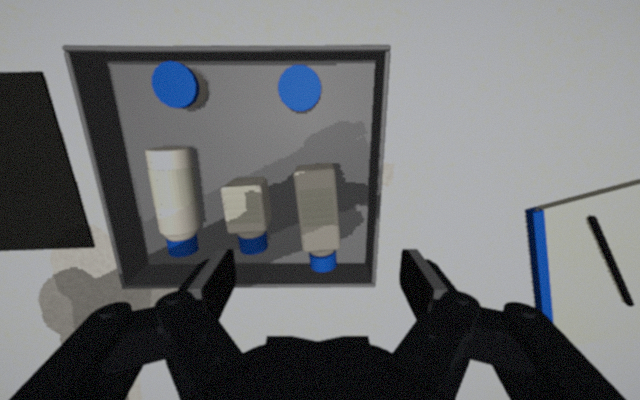

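The wrist view shows the target at columns 294–339, rows 165–270, cap at (322,261). The nearest neighbour is at (246,207), with the crate wall at column ~378.

```bash
python3 - <<'E'
from h import *
np.set_printoptions(precision=4,suppress=True)
im=cv2.imread("pics/w1.png");C=cam("wrist")
g=cv2.cvtColor(im,cv2.COLOR_BGR2HSV)
for r in range(160,276,6): print(r,im[r,284:350:4].mean(1).astype(int))
L=[];Rr=[]
for r in range(185,245,5):
    row=cv2.GaussianBlur(im,(3,3),0)[r].mean(1);d=np.diff(row)
    L.append((285+np.argmax(d[285:312])+.5,r));Rr.append((320+np.argmin(d[320:352])+.5,r))
L=np.array(L);Rr=np.array(Rr);print(L[:,0],Rr[:,0])
a=plane(C,L,.047);b=plane(C,Rr,.047)
for q in(a,b): 
    f=np.polyfit(q[:,0],q[:,1],1);print('slope deg',np.degrees(np.arctan(f[0])),'y at .5',np.polyval(f,.5))
print('base top edge rows',[ (v,plane(C,[(316,v)],.047)[0]) for v in(165,170,174)], 'floor', plane(C,[(316,165)],.005)[0])
print('neck edge',plane(C,[(321,251)],.047)[0],'cap end',plane(C,[(323,271)],.026)[0],plane(C,[(323,271)],.035)[0])
print('short: right edge',plane(C,[(269,200)],.047)[0],'wall inner top',plane(C,[(377,200)],.052)[0])
E
```

```text
160 [106 108 103 109 104 109 109 110 107 109 109 104 100 103 106 109 104]
166 [107 104 106  96  90  88  87  87  86  83  80  87  80  61  82 109 107]
172 [107 105  97 135 139 133 114 113 113 116 115 116 111  63  60  97 106]
178 [105  61  67 111 118 115 116 116 116 117 120 118 112  64  58  71 105]
184 [ 62  57  64 107 118 117 119 114 116 117 114 118 114  68  59  61  56]
190 [ 66  58  63 100 111 111 109 106 111 106 110 112 113  79  67  56  55]
196 [ 63  60  63  90 111 111 108 107 109 106 110 111 110  90  58  56  63]
202 [ 61  59  61  79 108 109 110 105 105 105 105 104 103  98  61  61  58]
208 [ 61  61  62  60 106 104 107 108 106 104 107 105 105 104  61  61  60]
214 [ 62  60  58  54 110 108 106 108 107 108 107 102 104 106  76  72  74]
220 [ 67  58  57  57 106 107 107 108 111 110 108 105 105 109  71  75  74]
226 [ 59  65  70  76  95 108 108 109 112 115 131 134 136 127  78  74  76]
232 [ 75  74  76  77  87 115 125 129 142 138 136 138 139 136  77  75  76]
238 [ 74  73  74  71  82 133 137 138 138 138 140 140 139 134  93 102 113]
244 [ 72  72  75  75  70 134 140 137 139 137 137 139 138 135 105
[... 249 characters left out ...]
 88 81 75 43 40 39 37]
274 [41 48 41 44 35 44 44 38 46 40 47 41 50 45 46 42 46]
[294.5 295.5 295.5 296.5 296.5 297.5 298.5 298.5 299.5 300.5 300.5 301.5] [335.5 335.5 336.5 336.5 336.5 337.5 337.5 337.5 337.5 338.5 338.5 338.5]
slope deg 5.67093550246123 y at .5 -0.3441829620517603
slope deg 4.338953770271589 y at .5 -0.3847281047523553
base top edge rows [(165, array([ 0.5573, -0.3622,  0.047 ])), (170, array([ 0.5524, -0.3622,  0.047 ])), (174, array([ 0.5483, -0.3622,  0.047 ]))] floor [ 0.5499 -0.362   0.005 ]
neck edge [ 0.4634 -0.3676  0.047 ] cap end [ 0.4261 -0.3704  0.026 ] [ 0.4316 -0.3702  0.035 ]
short: right edge [ 0.5212 -0.3141  0.047 ] wall inner top [ 0.5229 -0.4234  0.052 ]
```

```bash
python3 - <<'E'
from h import *
np.set_printoptions(precision=3,suppress=True)
t0=arm.read_time();print(t0)
g=np.array([.503,-.365,.030]);P,q,a=pickpose(g,185,0,1)
arm.move_gripper(.66)
arm.movep(P+Z*.07,q); arm.line_to(P,velocity=.12)
f0=arm.read_ft_force();print('down',arm.read_tool_pos(),f0,arm.read_opening())
arm.move_gripper(0,effort=35)
print('opening',arm.read_opening(),arm.read_ft_force())
arm.line_to(P+Z*.15,velocity=.2)
print('lifted',arm.read_opening(),np.array(arm.read_ft_force()),arm.read_time()-t0,np.array(arm.read_joint_positions()))
m=np.array([.545,-.011,.030]);M,qm,a=pickpose(m,90,0,1)
for T in(M+Z*.12,M): print(arm.ik(T,qm))
cv2.imwrite("pics/s2.png",snapshot("side")[150:400,200:500])
E
```

```text
3.8083
down [ 0.503 -0.366  0.085] [ 0.547  1.064 -0.647] 0.6577867604852793
opening 0.4841982426517035 [0.195 0.597 4.24 ]
lifted 0.48451411011709533 [-0.825 -0.179 -2.444] 2.7834000000000003 [ 0.122  0.787  0.862  1.615 -0.665  1.06  -0.305]
[-0.696  0.965  1.304  1.867 -1.025  1.188 -2.164]
[-0.626  1.096  1.116  1.94  -1.228  1.013 -2.038]
```

View pics/s2.png

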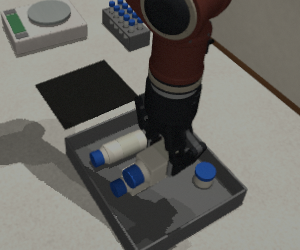

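Bottle held level at 41 mm opening. In the picture, the other bottles are still in the crate. Now I carry it to the mat with the elbow re-centred and lay it diagonally, cap at -45°.

```bash
python3 - <<'E'
from h import *
np.set_printoptions(precision=3,suppress=True)
t0=arm.read_time()
arm.move_j([.3,.615,0,1.423,0,1.103,1.08])
print(arm.read_tool_pos(),Rot.from_quat(arm.read_eef_rot()).as_matrix()[:,1],arm.read_opening(),arm.read_time()-t0)
m=np.array([.537,.003,.0295]);M,q,a=pickpose(m,-45,0,1)
arm.movep(M+Z*.06,q); f0=np.array(arm.read_ft_force()); arm.line_to(M,velocity=.08)
print(np.array(arm.read_joint_positions()),arm.read_tool_pos(),np.array(arm.read_ft_force())-f0)
for i in range(4):
    if arm.read_ft_force()[2]-f0[2]>2: break
    arm.line_to(arm.read_tool_pos()-Z*.001,velocity=.03)
print('contact',i,arm.read_tool_pos(),np.array(arm.read_ft_force())-f0)
arm.move_gripper(.75); 
arm.line_to(M+Z*.2,velocity=.25)
print(arm.read_time()-t0,np.array(arm.read_joint_positions()))
for t in(25,30,35):
  for s in(1,-1):
    r=arm.ik(*pickpose(m,-45,t,s)[:2]); print(t,s,r)
cv2.imwrite("pics/w3.png",snapshot("wrist"));cv2.imwrite("pics/sc3.png",snapshot("scene"));cv2.imwrite("pics/sd3.png",snapshot("side"))
E
```

```text
[ 0.613 -0.214  0.303] [ 0.713  0.701 -0.002] 0.4875021990624672 1.25
[-0.043  0.759 -0.005  1.945  0.009  0.439  0.731] [0.536 0.003 0.084] [-3.608  0.325  8.558]
contact 0 [0.536 0.003 0.084] [-3.608  0.325  8.558]
4.5333000000000006 [-0.044  0.463 -0.004  1.782  0.002  0.899  0.737]
25 1 [ 0.171  0.89  -0.125  1.68  -0.229  0.925  1.031]
25 -1 [-0.459  1.217  1.131  1.702 -1.115  1.533 -1.302]
30 1 [ 0.195  0.926 -0.132  1.626 -0.258  1.022  1.062]
30 -1 [-0.423  1.249  1.131  1.648 -1.105  1.633 -1.305]
35 1 [ 0.217  0.964 -0.138  1.572 -0.283  1.118  1.085]
35 -1 [-0.389  1.284  1.131  1.594 -1.1    1.732 -1.306]
```

View pics/w3.png

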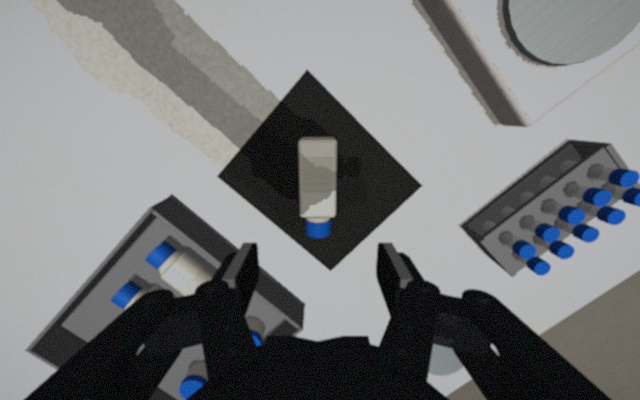

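The bottle lies on the mat, body rows 137–217, columns 299–336, cap down to row 237. Next I measure it and take one wrist look at the pan.

```bash
python3 - <<'E'
from h import *
np.set_printoptions(precision=4,suppress=True)
im=cv2.imread("pics/w3.png");C=cam("wrist");B=cv2.GaussianBlur(im,(3,3),0).mean(2)
L=[];R=[]
for r in range(145,212,6):
    d=np.diff(B[r]);L.append((285+np.argmax(d[285:312])+.5,r));R.append((325+np.argmin(d[325:350])+.5,r))
a=plane(C,L,.046);b=plane(C,R,.046);c=(a+b)/2
d=c[-1]-c[0];print('width',np.linalg.norm(a-b,axis=1).mean(),'dir',np.degrees(np.arctan2(d[1],d[0])),'mid',c.mean(0))
print('base edge',plane(C,[(318,138)],.046),plane(C,[(318,217)],.046),'cap end',plane(C,[(318,238)],.035))
q=arm.read_eef_rot()
arm.movep([.57,.28,.33],q)
C=cam("wrist");im=snapshot("wrist");cv2.imwrite("pics/w4.png",im);np.save("C4.npy",np.array([*C[3],*C[2].ravel()]))
print(arm.read_time(),proj(C,[.567,.282,.07]),[proj(C,[.567+.062*np.cos(t),.282+.062*np.sin(t),.07])[0].round() for t in(0,1.57,3.14,4.71)])
E
```

```text
width 0.04204696566324448 dir -44.58515831297281 mid [0.5321 0.0077 0.046 ]
base edge [[0.5013 0.0396 0.046 ]] [[ 0.5652 -0.0242  0.046 ]] cap end [[ 0.5876 -0.0467  0.035 ]]
12.4667 [[318.0934 173.9574]] [array([353., 208.]), array([356., 136.]), array([280., 137.]), array([283., 209.])]
```

View pics/w4.png

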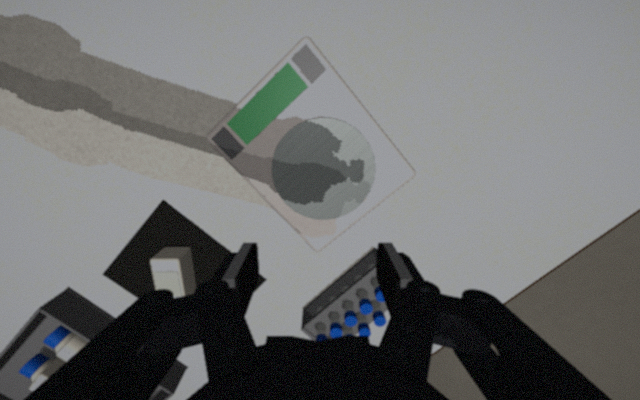

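Pan disc spans columns 272–376 and rows 117–220, centre about (324,168). The bottle lies as planned.

```bash
python3 - <<'E'
from h import *
np.set_printoptions(precision=4,suppress=True)
C=cam("wrist")
w=plane(C,[(272,168),(376,168),(323,116.5),(324,220),(287,132),(361,132),(287,205),(361,204)],.07)
A=np.c_[2*w[:,:2],np.ones(8)];x=np.linalg.lstsq(A,(w[:,:2]**2).sum(1),rcond=None)[0]
print('pan fit',x[:2],'r',np.sqrt(x[2]+x[:2]@x[:2]));np.save("pan.npy",x[:2])
O=np.array([.533,.0077,.025]);p=O+.006*Z
P,q,a=pickpose(p,-45,30,1)
arm.movep(P-a*.10+Z*.03,q); arm.line_to(P-a*.06,velocity=.2); arm.line_to(P,velocity=.1)
f0=np.array(arm.read_ft_force());print(arm.read_tool_pos()-P,f0)
arm.move_gripper(0,effort=40)
print('open',arm.read_opening(),np.array(arm.read_ft_force())-f0)
arm.line_to(P+Z*.22,velocity=.2)
print(arm.read_opening(),arm.read_time(),np.array(arm.read_joint_positions()))
S=np.array([*x[:2],.115])
for f in range(-30,91,15):
  for t in (30,):
    p=S-.006*u(f)
    print(f,[None if r is None else np.array(r).round(2) for r in [arm.ik(*standpose(p+Z*d,f,t,1)[:2]) for d in(0,.1)]])
E
```

```text
pan fit [0.5696 0.2888] r 0.062278666639139904
[ 0.0008 -0.0004  0.0006] [0.0918 0.0985 0.5688]
open 0.4826778293233697 [ 1.1372 -1.0586  3.712 ]
0.48462416625107446 16.5417 [ 0.2132  0.6419 -0.1739  1.4969 -0.2402  1.4173  0.9235]
-30 [array([-1.52,  1.23,  1.11,  1.96,  0.22,  0.19, -0.14]), array([-1.41,  0.86,  0.84,  1.93,  0.98,  0.51, -0.68])]
-15 [array([-0.5 ,  0.92, -0.58,  2.1 ,  1.91,  1.39, -1.19]), array([-0.74,  0.64, -0.2 ,  2.08,  1.74,  1.04, -1.05])]
0 [array([-0.29,  0.97, -0.77,  2.24,  2.21,  1.46, -1.08]), array([-0.18,  0.79, -0.96,  2.21,  2.05,  1.38, -0.87])]
15 [array([ 0.03,  1.18, -1.15,  2.33,  2.48,  1.57, -0.67]), array([ 0.05,  0.87, -1.15,  2.29,  2.29,  1.31, -0.69])]
30 [array([ 0.2 ,  1.18, -1.15,  2.35,  2.69,  1.28, -0.49]), array([ 0.22,  0.86, -1.15,  2.31,  2.54,  1.02, -0.58])]
45 [array([ 0.36,  1.18, -1.15,  2.3 ,  2.85,  0.89, -0.33]), array([ 0.38,  0.88, -1.15,  2.26,  2.77,  0.67, -0.5 ])]
60 [array([ 0.47,  1.19, -1.15,  2.18,  2.95,  0.47, -0.2 ]), array([ 0.49,  0.92, -1.15,  2.15,  3.06,  0.29, -0.52])]
75 [array([ 0.53,  1.21, -1.15,  2.02,  2.93,  0.05, -0.  ]), array([ 0.53,  0.96, -1.13,  1.99, -0.95,  0.13, -2.6 ])]
90 [array([ 0.03,  0.9 , -0.2 ,  1.85, -1.36,  0.91, -2.06]), array([-0.09,  0.72, -0.01,  1.83, -1.33,  1.08, -2.25])]
```

```bash
python3 - <<'E'
from h import *
np.set_printoptions(precision=3,suppress=True)
S=np.array([*np.load("pan.npy"),.115]);f=-15;p=S-.006*u(f)
P,q,a=standpose(p,f,30,1)
j0=np.array(arm.read_joint_positions());j1=np.array(arm.ik(P+Z*.14,q));print(j1)
for k in(.35,.7,1):
    arm.move_j(j0+k*(j1-j0)); T=arm.read_tool_pos();R=Rot.from_quat(arm.read_eef_rot()).as_matrix();print(T,'grasp',T+.054*R[:,0])
    if T[2]+.054*R[2,0]<.16: print("low");break
print(arm.read_time(),arm.read_opening(),arm.read_ft_force())
print(arm.ik(P+Z*.03,q),arm.ik(P,q))
cv2.imwrite("pics/s5.png",cv2.hconcat([snapshot("side")[40:290,120:440],snapshot("scene")[120:370,280:600]]))
E
```

```text
[-0.868  0.563 -0.012  2.056  1.654  0.916 -0.958]
[0.524 0.023 0.25 ] grasp [0.511 0.001 0.203]
[0.553 0.126 0.268] grasp [0.574 0.091 0.233]
[0.52  0.299 0.282] grasp [0.566 0.287 0.256]
18.7 0.481915165337371 [ 0.81  -0.447 -1.95 ]
[-0.876  0.775 -0.     2.11   1.849  0.957 -1.286] [-0.883  0.837  0.01   2.114  1.893  0.97  -1.364]
```

View pics/s5.png

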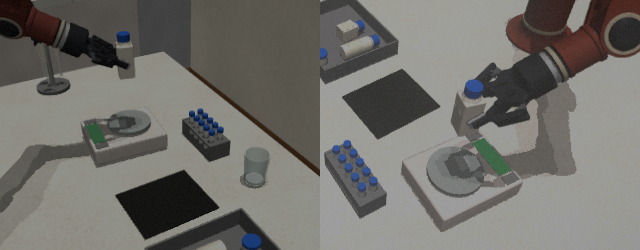

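Both views show the bottle upright, cap up, above the pan. Lowering it with contact detection.

```bash
python3 - <<'E'
from h import *
np.set_printoptions(precision=4,suppress=True)
S=np.array([*np.load("pan.npy"),.115]);f=-15;p=S-.006*u(f)
P,q,a=standpose(p,f,30,1)
arm.line_to(P+Z*.03,velocity=.12);arm.line_to(P+Z*.006,velocity=.04);arm.pause(.2)
f0=np.array(arm.read_ft_force())
for k in range(5,-6,-1):
    arm.line_to(P+Z*k*.001,velocity=.02); d=np.array(arm.read_ft_force())-f0
    if d[2]>2.0: break
print(k,d,arm.read_tool_pos()-P,arm.read_time())
arm.pause(.2);print(np.array(arm.read_ft_force())-f0)
arm.move_gripper(.75);arm.pause(.2)
arm.line_to(P-a*.03,velocity=.05);arm.line_to(P-a*.13+Z*.03,velocity=.2)
print(arm.read_time(),arm.read_ft_force())
s=snapshot("side");c=snapshot("scene");cv2.imwrite("pics/s6s.png",s);cv2.imwrite("pics/s6c.png",c)
cv2.imwrite("pics/s6.png",cv2.resize(cv2.hconcat([s[60:310,150:470],c[120:370,230:550]]),(800,312)))
E
```

```text
-1 [-1.7023 -0.8059  3.9916] [ 0.0001  0.     -0.0005] 22.5667
[-2.3826 -0.4227  5.2865]
24.8167 [-0.3167 -0.1404 -0.2139]
```

View pics/s6.png

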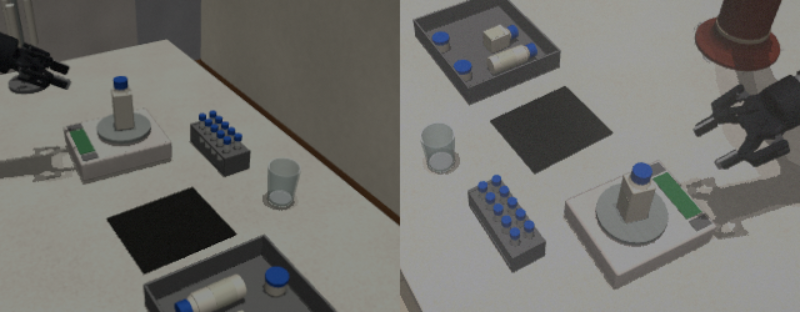

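It stands upright on the pan. A numeric check of where the cap is against the pan centre, and of the bystanders before and after:

```bash
python3 - <<'E'
from h import *
np.set_printoptions(precision=4,suppress=True)
def caps(im):
    m=cv2.inRange(cv2.cvtColor(im,cv2.COLOR_BGR2HSV),(105,150,60),(130,255,255))
    k,l,s,c=cv2.connectedComponentsWithStats(m);return [(c[i].round(1),int(s[i,4])) for i in range(1,k) if s[i,4]>20]
s=caps(snapshot("side"));c=caps(snapshot("scene"))
for a,n in c:
  for b,m in s:
    p,e=tri(cam("scene"),a,cam("side"),b)
    if e<.01 and .15<p[2]<.21: print('cap',a,b,p,e)
print('pan',np.load("pan.npy"));print([list(map(float,x[0])) for x in c])
d=cv2.absdiff(cv2.imread("pics/scene0.png"),cv2.imread("pics/s6c.png")).mean(2)
print('beaker diff',d[215:262,243:280].mean(),'rack',d[258:335,283:348].mean(),'bench',d[300:330,280:300].mean())
E
```

```text
cap [423.6 256. ] [245.6 125.5] [0.5675 0.2846 0.182 ] 0.001921901870985539
pan [0.5696 0.2888]
[[474.2, 4.6], [498.1, 13.5], [514.9, 33.8], [282.0, 88.1], [320.0, 143.0], [261.9, 149.5], [334.9, 157.6], [279.7, 172.3], [423.6, 256.0], [306.8, 262.9], [295.8, 267.9], [313.0, 271.6], [301.8, 276.8], [319.2, 280.6], [308.0, 286.1], [325.9, 289.9], [314.8, 295.5], [332.9, 299.6], [321.4, 305.4]]
beaker diff 5.586160628713819 rack 5.185680985680985 bench 5.933888888888888
```

```bash
python3 -c "
from h import *
print(ticket.finish_job(),arm.read_time())"
```

```text
the job is handed in; nothing more can be done
the job is handed in; nothing more can be done
```

The tall square bottle stands upright, cap up, on the balance pan, and the job is handed in at about 25 s. I took it from the crate with the gripper pointing straight down, laid it on the mat and let go. Then I took it again with the tool tilted 30° and stood it on the pan, letting go after contact at about 5 N.

What the last checks showed:
- **Position:** the two fixed cameras put the cap at (0.5675, 0.2846, 0.182), about 5 mm from the pan centre I had fitted, and at the height expected for a standing bottle. The scene and side views taken at the start had put the pan centre up to 12 mm from that fit, so the 5 mm is within the measuring error.
- **Other objects:** the caps of the other two bottles and both jars are where they were at the start to within 0.2 px in the scene view. The images of the beaker and tube rack changed no more than bare bench.
- **Robot:** the gripper is clear of everything and the wrist force is near zero. The highest force I read was about 9 N, when laying the bottle on the mat.

No check failed.

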